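# Fetch the scraper from the supply drawer and set it on the tool rest

### The arm

A 6-joint arm with a two-finger parallel gripper is mounted at the origin on the work surface. World frame = base frame: x ahead of the robot, y to its left, z up, the work surface at z = 0. Lengths are in m, angles in rad, forces in N, time in s.
With the tool pointing down it reaches from about 0.375 to 0.9 m from the base axis. Payload 3.1 kg.
Tool frame: the origin (TCP) lies at the very end of the fingers, on their centre line; the grasp point (between the pads) lies 19 mm behind it; z points along the fingers, y is the direction in which the jaws open and shut (so a half turn about z gives the same grasp; the last joint's range is limited). The gripper opens to 85 mm and grips with 20 to 120 N. Pads are 22 mm wide; open, the fingers measure 114 mm over their backs; the gripper's body (76 mm by 85 mm) begins 54 mm behind the grasp point. The pads swing forward as they close: fully open they stand 13 mm farther back than shut.
Start: joints at [-1.49, 0.527, 1.433, -0, 1.181, -0.178], TCP at [0.16, -0.604, 0.231] pointing down, gripper open.
Joint ranges: [-3.08, 3.08], [-0.75, 2.2], [0.22, 2.44], [-1.43, 4.57], [0, 2.65], [-2.85, 2.85]. Speed limits (rad/s): [2.79, 2.79, 3.14, 3.14, 3.14, 3.14].

### API

Orientations are given as a unit quaternion [x, y, z, w].
In Python, from station import manip gives the robot as it stands.
- The arm moves only by the tool send_rows, never from a script. Its argument "motion" is a list of rows, each an object with "gripper": the finger opening in mm, from 0 to 85.4; "travel": the shift along the tool's x, y, z in mm, a list of three; "rotation": the turn, a rotation vector about the tool's x, y, z in degrees, a list of three. In form: [{"gripper": gripper, "travel": [x, y, z], "rotation": [ax, ay, az]}, ...]. A call has 1 to 12 rows; each row shifts and turns the commanded pose from where the row before left it, along the tool's axes as they then stand; what a row does not reach is not made up. A row lasts 1/12 s, in which the tool goes at most 41.7 mm and 7.16 degrees, less where a joint would pass 70% of its speed; a pose out of reach is approached as far as the arm can. A call is refused whole if a number of a shift passes 41.7 or a number of a turn 7.16, either way. A call with a gripper value outside its range is refused whole. The fingers move at their own pace and stop on an object; "newtons" is the grip in N (left out, the last holds). Time passes only in rows, so rows that do not move let the fingers close. It gives the time, the measured TCP pose, the force and the opening at its end, in the units of the state.
- manip.sense(): the state, without advancing time (a new reading comes with each control period).
- manip.snapshot(name): name is "scene" or "top" or "wrist"; returns the picture (400x640x3 uint8, red, green, blue); there is no depth.
- manip.calibration(name): a dict with "fx", "fy", "cx", "cy" (pixels), "cam_to_world" (4x4, takes a point from camera to world coordinates). Camera axes: x right, y down, z forward; pixel columns grow to the right and rows downward; lengths in m; the calibration is good to about 2 mm. A picture is of the moment at which its call begins: read the wrist's pose just before it. calibration takes no time and is no camera call; for the wrist camera it gives the pose at the moment of the call.
- manip.sign_off(): hands the job in, once; it reports no verdict.
The state is a dict: "t": time; "q": joint angles; "qd": joint speeds; "tau": joint torques, N m; "tcp_pos": TCP position; "tool_rot": TCP orientation; "force": force on the tool from outside, world axes, zero at the start; "ft_torque": the same for the moment, N m; "finger_gap": opening from 0.0 (shut) to 1.0 (fully open).
Only numpy, scipy, OpenCV 4.12 (cv2) and the standard library are available. Lean on these libraries where they do the work, as an engineer would, in place of code of your own. Each camera call takes 0.05 s, during which the arm holds its last target. There are 200 camera calls.

### The job

Pull the upper drawer of the white and blue desktop cabinet all the way out to its stop, then take the red-handled scraper out of it and lay it flat on the wooden tool rest, centred and bridging squarely across both rails (blade pointing either way). Leave the upper drawer fully out and the lower drawer shut, and do not disturb the paint tin, the cup or the glue bottle.

Things in the scene. Friction and masses are not known exactly. Their poses are not given: they have to be found in the camera images.
- cab_drawer0 (a joint): slide of the upper drawer, in m: 0 = shut, 0.166 = fully out against its stop; it grows as the drawer moves towards the robot, along the cabinet's -x axis. It may start up to 30 mm ajar. When fully out, the front 160 mm of its inside is clear of the cabinet's top
- cab_drawer1 (a joint): slide of the lower drawer, in m: 0 = shut (as it starts), grows as it opens
- cab_drawer0_handle (a point): middle of the upper drawer's steel bar handle: a level round bar 11 mm thick, 120 mm long, along the cabinet's y axis, its centre line 35 mm out from the drawer front (29 mm free gap behind it), 99 mm above the table, 36 mm below the cabinet's top, on two stems 51 mm either side of its middle. Axes: the cabinet's. The lower drawer's handle is 55 mm below
- cab: low two-drawer desktop cabinet, white laminate with blue drawer fronts, 240 deep (x) by 280 wide (y) by 135 high, fixed to the table. Origin: centre of its underside; its fronts face its -x axis, towards the robot. Upper drawer inside: floor 78 mm above the table, 195 (x) by 238 (y) mm, side walls 36 mm and front panel 45 mm above that floor
- scraper: painter's scraper, 170 mm long, starting flat and crosswise in the upper drawer, seen once the drawer is out. Red handle 26 wide, 22 thick, from x = -85 to +15 mm; steel blade 70 wide, 3 thick, from x = +15 to +85 mm; both share one flat underside. Origin: on the underside at mid-length; x points from handle to blade, z up. Balances at about x = -7 mm
- scraper_grip (a point): good point to grip the scraper across its handle: on the middle line of the handle, 10 mm behind the origin (x = -10 mm), 11 mm above the underside. Axes as the scraper's
- rest: light wooden tool rest, fixed to the table: base 110 (x) by 100 (y) by 12 mm with two upright rails, each 10 thick (x), 90 long (y), their level tops 80 mm above the table, standing at x = -35 and +35 mm and running along y. A tool lies across them along x. Origin: centre of the underside. Stands left or right of the cabinet
- rest_top (a point): point midway between the two rails at the height of their tops, 80 mm above the rest's origin; axes as the rest's
- tin: closed yellow-labelled paint tin, 100 diameter, 120 high, standing on the table; origin at the centre of its underside. Bystander
- cup: red plastic cup, 76 diameter at the rim, 95 high; origin at the centre of its underside. Bystander
- glue: white and blue glue bottle with green cap, 60 diameter, 150 high; origin at the centre of its underside. Bystander
There are look-alikes about, which are no part of the job. What is shaped like the rest but green or purple is not meant.

How it is judged:
On the way:
1. the upper drawer is pulled out to its stop while the scraper still lies in it (value of joint cab_drawer0 above 0.1586 m and height (world z) of scraper between 0.07 and 0.095 m and x of scraper in the frame of cab between -0.32 and -0.06 m), for 0.2 s.
At the end, for the whole second after the job is handed in: Scraper at rest, flat on both rails, its middle within 28 mm (along) and 25 mm (across) of the rest's middle, underside 75 to 86 mm above the rest's underside, within 0.2 rad of square, either way round; upper drawer within 17 mm of its stop, lower drawer shut within 10 mm (x of scraper in the frame of rest between -0.028 and 0.028 m and y of scraper in the frame of rest between -0.025 and 0.025 m and z of scraper in the frame of rest between 0.075 and 0.086 m and angle between the x axis of scraper and the x axis of rest, either way round below 0.2 rad and angle between scraper's own z axis and vertical below 0.08 rad and linear speed of scraper below 0.02 m/s and value of joint cab_drawer0 above 0.1486 m and value of joint cab_drawer1 below 0.01 m); the robot touches nothing.
It fails at once if the paint tin is moved more than 25 mm or tipped over (distance of tin from where it was at the start of the episode above 0.025 m or angle between tin's own z axis and vertical above 0.3 rad).
It fails at once if the cup is moved more than 25 mm or tipped over (distance of cup from where it was at the start of the episode above 0.025 m or angle between cup's own z axis and vertical above 0.3 rad).
It fails at once if the glue bottle is moved more than 25 mm or tipped over (distance of glue from where it was at the start of the episode above 0.025 m or angle between glue's own z axis and vertical above 0.3 rad).
It also fails if it takes over 58 s, if anything falls off the work surface, if the arm or the gripper's body presses on something with over 40 N, if the wrist force passes 120 N, or if a joint passes its speed limit or range.

## Working session

There is one attempt and no reset: what is moved stays moved. The work goes in short steps, Python scripts to look and compute and a tool call to move; the robot and the scene stay as the last step left them, time stands still between calls to the robot, and variables do not carry over. Pictures are saved under pics/ and viewed, about 8 in all and at most 12, crops included, and the job is handed in when it is done.

Besides the shell and the picture viewer there is one more tool, called after "Emit:" as a command line: name --argument value ..., lists and objects as JSON in quotes. send_rows: Moves the arm, as the interface text tells. Its arguments: {"type":"object","properties":{"motion":{"type":"array","items":{"type":"object","properties":{"gripper":{"type":"number"},"travel":{"type":"array","items":{"type":"number"}},"rotation":{"type":"array","items":{"type":"number"}}}}},"newtons":{"type":"number"}},"required":["motion"]}

```bash
mkdir -p pics
cat > h.py <<'E'
import numpy as np, cv2
from station import manip
from scipy.spatial.transform import Rotation as R
def save(n,f,crop=None,s=1):
    im=manip.snapshot(n)[:,:,::-1].copy()
    if crop: x0,y0,x1,y1=crop; im=im[y0:y1,x0:x1]
    if s!=1: im=cv2.resize(im,None,fx=s,fy=s,interpolation=cv2.INTER_CUBIC)
    cv2.imwrite('pics/'+f,im)
def ray(n,u,v):
    c=manip.calibration(n);T=np.array(c["cam_to_world"])
    d=T[:3,:3]@np.array([(u-c["cx"])/c["fx"],(v-c["cy"])/c["fy"],1]);return T[:3,3],d
def at_z(n,u,v,z):
    o,d=ray(n,u,v);return o+d*(z-o[2])/d[2]
def proj(n,p):
    c=manip.calibration(n);T=np.linalg.inv(np.array(c["cam_to_world"]));q=T[:3,:3]@np.array(p)+T[:3,3]
    return c["fx"]*q[0]/q[2]+c["cx"],c["fy"]*q[1]/q[2]+c["cy"]
def st():
    s=manip.sense();print(s["t"],np.round(s["tcp_pos"],4),np.round(R.from_quat(s["tool_rot"]).as_matrix(),3).tolist(),np.round(s["q"],3),np.round(s["force"],1),s["finger_gap"])
    return s
E
python3 - <<'E'
from h import *
st();save("top","top.png");save("scene","scene.png")
for n in("top","scene"):print(manip.calibration(n))
E
```

```text
0.0 [ 0.1599 -0.6034  0.2303] [[0.967, 0.256, -0.0], [0.256, -0.967, 0.002], [0.0, -0.002, -1.0]] [-1.49   0.528  1.434  0.     1.181 -0.179] [-0.1  1.  -0.4] 0.9997432546801911
{'fx': 498.37074217058375, 'fy': 498.37074217058375, 'cx': 317.15115992279954, 'cy': 208.07110852172653, 'cam_to_world': array([[-1.58938663e-02, -9.95802051e-01,  9.01424402e-02,
         4.06153276e-01],
       [-9.99873588e-01,  1.57895363e-02, -1.87042303e-03,
         6.34682002e-02],
       [ 4.39263754e-04, -9.01607734e-02, -9.95927127e-01,
         1.58716300e+00],
       [ 0.00000000e+00,  0.00000000e+00,  0.00000000e+00,
         1.00000000e+00]])}
{'fx': 426.09209848689306, 'fy': 426.09209848689306, 'cx': 326.1837336238126, 'cy': 199.4448375648451, 'cam_to_world': array([[ 8.76116859e-01,  3.86686355e-01, -2.87911293e-01,
         9.53162284e-01],
       [ 4.82098618e-01, -7.02210315e-01,  5.23909911e-01,
        -7.04241655e-01],
       [ 4.14533842e-04, -5.97807942e-01, -8.01639253e-01,
         1.26453727e+00],
       [ 0.00000000e+00,  0.00000000e+00,  0.00000000e+00,
         1.00000000e+00]])}
```

View pics/top.png

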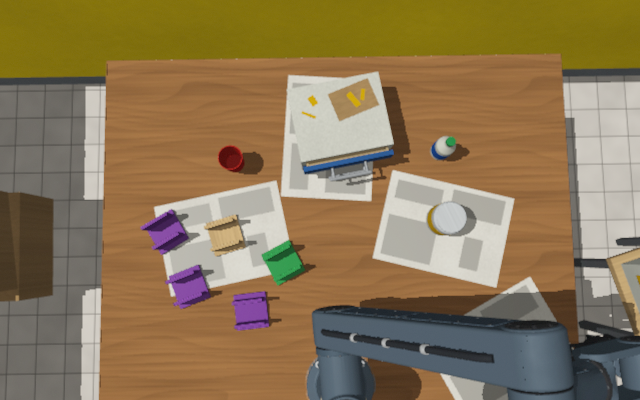

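View pics/scene.png

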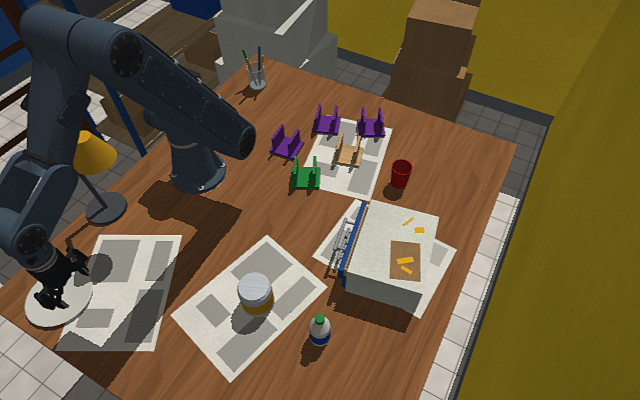

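The top view shows the cabinet at about (340,120) with its handle at about (352,176). There are five rest shapes: purple at (165,231), (188,287) and (251,311), green at (284,262), and light wood at (226,235). The wood one fits the description. I'll confirm it and read the corners in enlarged crops.

Run:
```python
from h import *
a=cv2.imread('pics/top.png')
c1=cv2.resize(a[65:190,280:400],None,fx=4.8,fy=4.8,interpolation=cv2.INTER_CUBIC)
c2=cv2.resize(a[205:265,195:260],None,fx=9,fy=9,interpolation=cv2.INTER_CUBIC)
cv2.imwrite('pics/c1.png',c1);cv2.imwrite('pics/c2.png',c2)
```

```text
(no output)
```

View pics/c1.png

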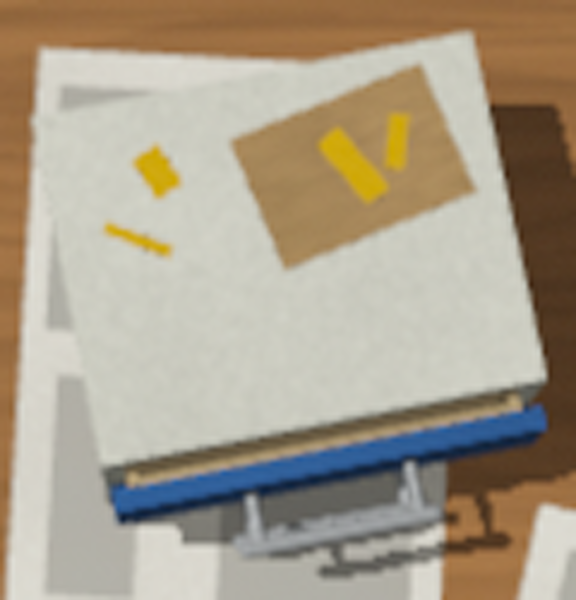

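View pics/c2.png

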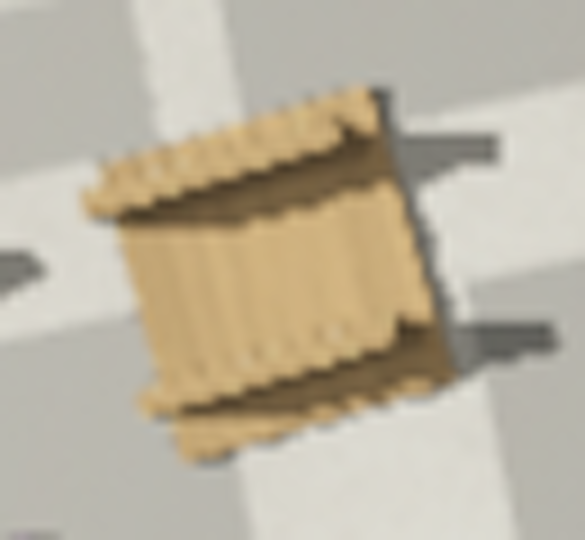

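The crop confirms the light-wood rest at about (226,235). I'll work out the poses and check them by overlaying the model.

```bash
cat >> h.py <<'E'
from scipy.optimize import least_squares
def fit(n,model,pix,x0):
    def f(x):
        c,s=np.cos(x[2]),np.sin(x[2])
        return np.ravel([np.subtract(proj(n,(x[0]+c*m[0]-s*m[1],x[1]+s*m[0]+c*m[1],m[2])),p) for m,p in zip(model,pix)])
    r=least_squares(f,x0,loss='soft_l1');return r.x,r.fun.reshape(-1,2)
def loc(x,p):
    c,s=np.cos(x[2]),np.sin(x[2]);return np.array([x[0]+c*p[0]-s*p[1],x[1]+s*p[0]+c*p[1],p[2]])
E
python3 - <<'E'
from h import *
P=lambda l:[(280+u/4.8,65+v/4.8) for u,v in l]
cab,r=fit("top",[(.12,.14,.135),(.12,-.14,.135),(-.12,-.14,.135),(-.12,.14,.135)],P([(35,118),(473,32),(546,383),(110,468)]),[.7,0,0])
print('cab',cab.round(4),r.round(1).tolist())
h=np.array([at_z("top",*p,.1045) for p in P([(240,546),(440,512)])]);m=h.mean(0)
d=m-loc(cab,(0,0,0));c,s=np.cos(cab[2]),np.sin(cab[2]);print('handle',h.round(4).tolist(),m.round(4),'in cab',c*d[0]+s*d[1],-s*d[0]+c*d[1])
Q=[(195+u/9,205+v/9) for u,v in [(378,90),(455,378),(195,460),(345,122)]]
rest,r=fit("top",[(.055,-.05,.012),(-.055,-.05,.012),(-.055,.05,.012),(.035,-.045,.08)],Q,[.4,.3,.2])
print('rest',rest.round(4),r.round(1).tolist())
a=cv2.imread('pics/top.png');b=cv2.imread('pics/scene.png')
B=np.hstack([cv2.resize(a[205:265,195:260],None,fx=6,fy=6,interpolation=2),cv2.resize(b[125:185,320:385],None,fx=6,fy=6,interpolation=2)])
for n,(ox,oy),k in(("top",(195,205),0),("scene",(320,125),390)):
  for xs in(-.035,.035):
    q=[proj(n,loc(rest,(xs+i*.005,j*.045,.08))) for i,j in((-1,-1),(1,-1),(1,1),(-1,1))]
    cv2.polylines(B,[np.int32([((u-ox)*6+k,(v-oy)*6) for u,v in q])],True,(0,0,255),1)
k=[proj("scene",loc(cab,p)) for p in[(.12,.14,.135),(.12,-.14,.135),(-.12,-.14,.135),(-.12,.14,.135)]]
C=b[180:300,320:460].copy();C=cv2.resize(C,None,fx=3,fy=3)
cv2.polylines(C,[np.int32([((u-320)*3,(v-180)*3) for u,v in k])],True,(0,0,255),1)
for e in h: u,v=proj("scene",(e[0],e[1],.099));cv2.circle(C,(int((u-320)*3),int((v-180)*3)),3,(255,0,255),-1)
D=np.zeros((360+360,780,3),np.uint8);D[:360]=B;D[360:,:420]=C
cv2.imwrite('pics/ov.png',cv2.resize(D,None,fx=.8,fy=.8))
tin=at_z("top",449,218,.12);print('tin',tin,'cup',at_z("top",231,158,.09),'glue',at_z("top",450,141,.15))
E
```

```text
cab [ 0.8095 -0.014   0.1832] [[-0.4, -2.4], [-0.1, -2.4], [1.6, 1.6], [-0.4, 2.4]]
handle [[0.6281, 0.0207, 0.1045], [0.6477, -0.105, 0.1045]] [ 0.6379 -0.0421  0.1045] in cab -0.17385746995183757 0.0035911717263622696
rest [0.4678 0.3484 0.277 ] [[-0.2, -1.1], [0.9, 0.2], [-0.8, 0.3], [0.1, 0.3]]
tin [ 0.50336315 -0.32785407  0.12      ] cup [0.69883362 0.32042272 0.09      ] glue [ 0.72746125 -0.33177653  0.15      ]
```

View pics/ov.png

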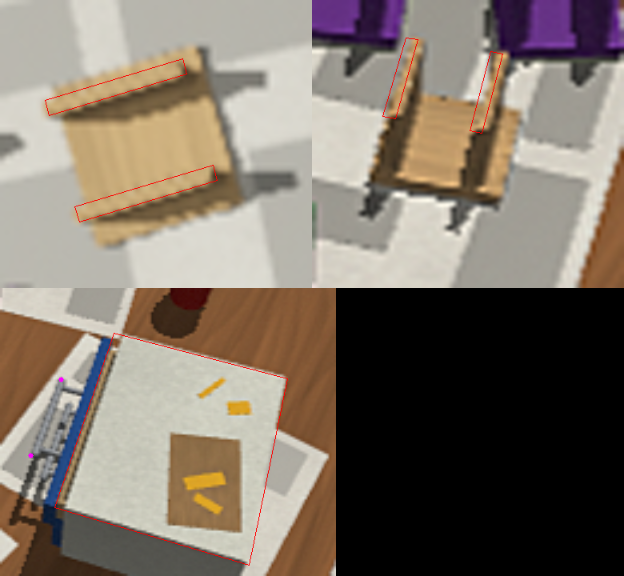

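The overlay shows the rails matching in both views, at top-view pixel (226,235). Rest: (0.468, 0.348), yaw 0.277. Handle middle: about (0.638, -0.042), cabinet yaw about 0.183. First I turn the jaws to lie along the cabinet's x axis.

Emit:
send_rows --motion '[{"gripper":26,"travel":[0,0,0],"rotation":[0,0,-7.14]},{"gripper":26,"travel":[0,0,0],"rotation":[0,0,-7.14]},{"gripper":26,"travel":[0,0,0],"rotation":[0,0,-7.14]},{"gripper":26,"travel":[0,0,0],"rotation":[0,0,-7.14]},{"gripper":26,"travel":[0,0,0],"rotation":[0,0,-7.14]},{"gripper":26,"travel":[0,0,0],"rotation":[0,0,-7.14]},{"gripper":26,"travel":[0,0,0],"rotation":[0,0,-7.14]},{"gripper":26,"travel":[0,0,0],"rotation":[0,0,-7.14]},{"gripper":26,"travel":[0,0,0],"rotation":[0,0,-7.14]},{"gripper":26,"travel":[0,0,0],"rotation":[0,0,-7.14]},{"gripper":26,"travel":[0,0,0],"rotation":[0,0,-7.14]},{"gripper":26,"travel":[0,0,0],"rotation":[0,0,-7.14]}]' --newtons 60

```text
t: 1.1
tcp_pos: [0.16, -0.6037, 0.2307]
tool_rot: [0.637, 0.771, 0.0, -0.0]
force: [0.1, -0.2, 0.1]
finger_gap: 0.303
```

Emit:
send_rows --motion '[{"gripper":26,"travel":[23,28,0],"rotation":[0,0,0]},{"gripper":26,"travel":[23,28,0],"rotation":[0,0,0]},{"gripper":26,"travel":[23,28,0],"rotation":[0,0,0]},{"gripper":26,"travel":[23,28,0],"rotation":[0,0,0]},{"gripper":26,"travel":[23,28,0],"rotation":[0,0,0]},{"gripper":26,"travel":[23,28,0],"rotation":[0,0,0]},{"gripper":26,"travel":[23,28,0],"rotation":[0,0,0]},{"gripper":26,"travel":[23,28,0],"rotation":[0,0,0]},{"gripper":26,"travel":[23,28,0],"rotation":[0,0,0]},{"gripper":26,"travel":[23,28,0],"rotation":[0,0,0]},{"gripper":26,"travel":[0,0,0],"rotation":[0,0,0]},{"gripper":26,"travel":[0,0,0],"rotation":[0,0,0]}]'

```text
t: 2.1
tcp_pos: [0.3941, -0.3251, 0.2311]
tool_rot: [0.638, 0.77, -0.0, -0.0]
force: [-0.2, -0.8, -1.1]
finger_gap: 0.305
```

Emit:
send_rows --motion '[{"gripper":26,"travel":[23.4,29.2,0],"rotation":[0,0,0]},{"gripper":26,"travel":[23.4,29.2,0],"rotation":[0,0,0]},{"gripper":26,"travel":[23.4,29.2,0],"rotation":[0,0,0]},{"gripper":26,"travel":[23.4,29.2,0],"rotation":[0,0,0]},{"gripper":26,"travel":[23.4,29.2,0],"rotation":[0,0,0]},{"gripper":26,"travel":[23.4,29.2,0],"rotation":[0,0,0]},{"gripper":26,"travel":[23.4,29.2,0],"rotation":[0,0,0]},{"gripper":26,"travel":[23.4,29.2,0],"rotation":[0,0,0]},{"gripper":26,"travel":[23.4,29.2,0],"rotation":[0,0,0]},{"gripper":26,"travel":[23.4,29.2,0],"rotation":[0,0,0]},{"gripper":26,"travel":[0,0,0],"rotation":[0,0,0]},{"gripper":26,"travel":[0,0,0],"rotation":[0,0,0]}]'

```text
t: 3.1
tcp_pos: [0.6385, -0.0435, 0.2306]
tool_rot: [0.639, 0.769, -0.0, -0.0]
force: [-1.2, -1.8, 0.5]
finger_gap: 0.307
```

Run:
```python
from h import *
st();save("wrist","w1.png")
c=manip.calibration("wrist");print(np.round(c["cam_to_world"],3).tolist(),c["fx"])
print(proj("wrist",(.638,-.042,.099)),proj("wrist",(.628,.0207,.099)),proj("wrist",(.6477,-.105,.099)))
```

```text
3.1 [ 0.6385 -0.0435  0.2306] [[-0.184, 0.983, -0.0], [0.983, 0.184, -0.001], [-0.0, -0.001, -1.0]] [-2.420e-01  5.490e-01  1.393e+00 -1.000e-03  1.200e+00 -4.270e-01] [-1.2 -1.8  0.5] 0.30653843523111113
[[0.983, 0.175, 0.055, 0.623], [0.183, -0.937, -0.298, 0.032], [-0.0, 0.303, -0.953, 0.372], [0.0, 0.0, 0.0, 1.0]] 317.21863762257084
(np.float64(318.71666243713327), np.float64(181.38190721897942)) (np.float64(320.7699647571797), np.float64(107.92773642378552)) (np.float64(316.5583737673214), np.float64(245.71895126998214))
```

View pics/w1.png

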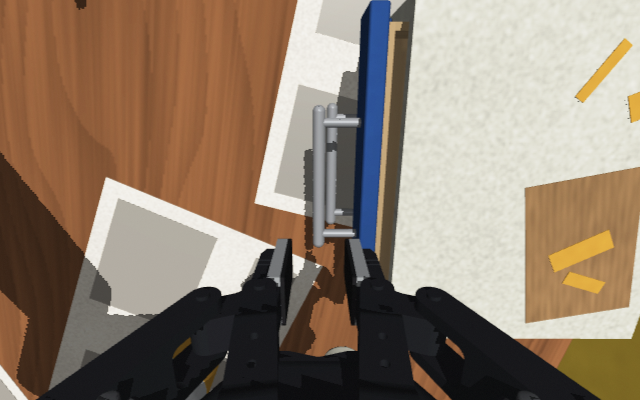

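The bar is in the wrist view at column 319, rows 107 to 243, exactly where I predicted it, between the two fingers. Next: descend, grip and pull.

Emit:
send_rows --motion '[{"gripper":26,"travel":[1,0,25],"rotation":[0,0,0]},{"gripper":26,"travel":[0,0,25],"rotation":[0,0,0]},{"gripper":26,"travel":[0,0,25],"rotation":[0,0,0]},{"gripper":26,"travel":[0,0,25],"rotation":[0,0,0]},{"gripper":26,"travel":[0,0,17],"rotation":[0,0,0]},{"gripper":26,"travel":[0,0,17],"rotation":[0,0,0]},{"gripper":26,"travel":[0,0,17],"rotation":[0,0,0]},{"gripper":26,"travel":[0,0,0],"rotation":[0,0,0]}]'

```text
t: 3.82
tcp_pos: [0.6368, -0.0452, 0.0793]
tool_rot: [0.641, 0.768, -0.0, -0.0]
force: [0.4, 0.4, 1.2]
finger_gap: 0.305
```

Emit:
send_rows --motion '[{"gripper":0,"travel":[0,0,0],"rotation":[0,0,0]},{"gripper":0,"travel":[0,0,0],"rotation":[0,0,0]},{"gripper":0,"travel":[0,0,0],"rotation":[0,0,0]},{"gripper":0,"travel":[0,0,0],"rotation":[0,0,0]},{"gripper":0,"travel":[0,0,0],"rotation":[0,0,0]}]'

```text
t: 4.23
tcp_pos: [0.6374, -0.045, 0.0804]
tool_rot: [0.64, 0.769, -0.001, 0.001]
force: [-0.2, -6.0, -2.4]
finger_gap: 0.101
```

Emit:
send_rows --motion '[{"gripper":0,"travel":[0,-5,0],"rotation":[0,0,0]},{"gripper":0,"travel":[0,-10,0],"rotation":[0,0,0]},{"gripper":0,"travel":[0,-10,0],"rotation":[0,0,0]},{"gripper":0,"travel":[0,-10,0],"rotation":[0,0,0]},{"gripper":0,"travel":[0,-10,0],"rotation":[0,0,0]},{"gripper":0,"travel":[0,-10,0],"rotation":[0,0,0]},{"gripper":0,"travel":[0,-10,0],"rotation":[0,0,0]},{"gripper":0,"travel":[0,-10,0],"rotation":[0,0,0]},{"gripper":0,"travel":[0,-10,0],"rotation":[0,0,0]},{"gripper":0,"travel":[0,-10,0],"rotation":[0,0,0]},{"gripper":0,"travel":[0,-10,0],"rotation":[0,0,0]},{"gripper":0,"travel":[0,-10,0],"rotation":[0,0,0]}]'

```text
t: 5.23
tcp_pos: [0.5256, -0.0655, 0.0804]
tool_rot: [0.639, 0.769, 0.0, 0.002]
force: [2.6, -5.8, -7.2]
finger_gap: 0.105
```

Emit:
send_rows --motion '[{"gripper":0,"travel":[0,-5,0],"rotation":[0,0,0]},{"gripper":0,"travel":[0,-5,0],"rotation":[0,0,0]},{"gripper":0,"travel":[0,-5,0],"rotation":[0,0,0]},{"gripper":0,"travel":[0,-4,0],"rotation":[0,0,0]},{"gripper":0,"travel":[0,-3,0],"rotation":[0,0,0]},{"gripper":0,"travel":[0,0,0],"rotation":[0,0,0]},{"gripper":0,"travel":[0,0,0],"rotation":[0,0,0]}]'

```text
t: 5.82
tcp_pos: [0.5035, -0.0695, 0.0804]
tool_rot: [0.639, 0.769, -0.0, 0.001]
force: [0.3, -6.6, -5.7]
finger_gap: 0.106
```

Emit:
send_rows --motion '[{"gripper":0,"travel":[0,-3,0],"rotation":[0,0,0]},{"gripper":0,"travel":[0,-3,0],"rotation":[0,0,0]},{"gripper":0,"travel":[0,-2,0],"rotation":[0,0,0]},{"gripper":0,"travel":[0,-2,0],"rotation":[0,0,0]},{"gripper":0,"travel":[0,-2,0],"rotation":[0,0,0]},{"gripper":0,"travel":[0,0,0],"rotation":[0,0,0]},{"gripper":0,"travel":[0,0,0],"rotation":[0,0,0]}]'

```text
t: 6.4
tcp_pos: [0.4921, -0.0716, 0.0804]
tool_rot: [0.639, 0.769, -0.0, 0.002]
force: [0.6, -6.3, -6.3]
finger_gap: 0.105
```

Emit:
send_rows --motion '[{"gripper":0,"travel":[0,-2,0],"rotation":[0,0,0]},{"gripper":0,"travel":[0,-2,0],"rotation":[0,0,0]},{"gripper":0,"travel":[0,-2,0],"rotation":[0,0,0]},{"gripper":0,"travel":[0,0,0],"rotation":[0,0,0]},{"gripper":0,"travel":[0,0,0],"rotation":[0,0,0]}]'

```text
t: 6.82
tcp_pos: [0.4894, -0.0722, 0.0804]
tool_rot: [0.64, 0.768, 0.002, 0.004]
force: [8.0, -0.9, -11.1]
finger_gap: 0.105
```

The arm moved only 2.8 mm of the 6 mm commanded, and the force rose: that is the stop. Now release, rise, and look inside.

Emit:
send_rows --motion '[{"gripper":0,"travel":[0,-2,0],"rotation":[0,0,0]},{"gripper":0,"travel":[0,0,0],"rotation":[0,0,0]},{"gripper":0,"travel":[0,0,0],"rotation":[0,0,0]},{"gripper":20,"travel":[0,2,0],"rotation":[0,0,0]},{"gripper":28,"travel":[0,3,0],"rotation":[0,0,0]},{"gripper":28,"travel":[0,0,0],"rotation":[0,0,0]},{"gripper":28,"travel":[0,0,0],"rotation":[0,0,0]},{"gripper":28,"travel":[0,0,-10],"rotation":[0,0,0]},{"gripper":28,"travel":[0,0,-20],"rotation":[0,0,0]},{"gripper":28,"travel":[0,0,-30],"rotation":[0,0,0]},{"gripper":28,"travel":[0,0,-40],"rotation":[0,0,0]},{"gripper":28,"travel":[0,0,-40],"rotation":[0,0,0]}]'

```text
t: 7.82
tcp_pos: [0.4867, -0.07, 0.2219]
tool_rot: [0.639, 0.769, -0.0, -0.001]
force: [1.1, 0.4, 0.2]
finger_gap: 0.327
```

Emit:
send_rows --motion '[{"gripper":50,"travel":[-35,0,-30],"rotation":[0,0,0]},{"gripper":50,"travel":[-35,0,-30],"rotation":[0,0,0]},{"gripper":50,"travel":[-35,0,0],"rotation":[0,0,0]},{"gripper":50,"travel":[-35,0,0],"rotation":[0,0,0]},{"gripper":50,"travel":[0,0,0],"rotation":[0,0,0]}]'

```text
t: 8.23
tcp_pos: [0.514, -0.2078, 0.2766]
tool_rot: [0.641, 0.767, -0.001, 0.004]
force: [-0.4, -0.6, -0.4]
finger_gap: 0.587
```

Run:
```python
from h import *
st();a=manip.snapshot("top")[:,:,::-1];w=manip.snapshot("wrist")[:,:,::-1]
cv2.imwrite('pics/top2.png',a);cv2.imwrite('pics/w2.png',w)
D=np.zeros((600,800,3),np.uint8)
D[:250,:400]=cv2.resize(w,(400,250))
c=cv2.resize(a[150:240,300:400],None,fx=5,fy=5,interpolation=2);D[:450,300:800]=c
D[:250,:300]=cv2.resize(w,(300,188),interpolation=3)[0:188].repeat(1,0) if 0 else 0
D[452:600,:237]=cv2.resize(w,(237,148),interpolation=3)
cv2.imwrite('pics/v2.png',D)
```

```text
8.2333 [ 0.514  -0.2078  0.2766] [[-0.178, 0.984, 0.005], [0.984, 0.178, -0.006], [-0.007, 0.004, -1.0]] [-0.584  0.378  1.562 -0.003  1.195 -0.762] [-0.4 -0.6 -0.4] 0.5871559016224414
```

View pics/v2.png

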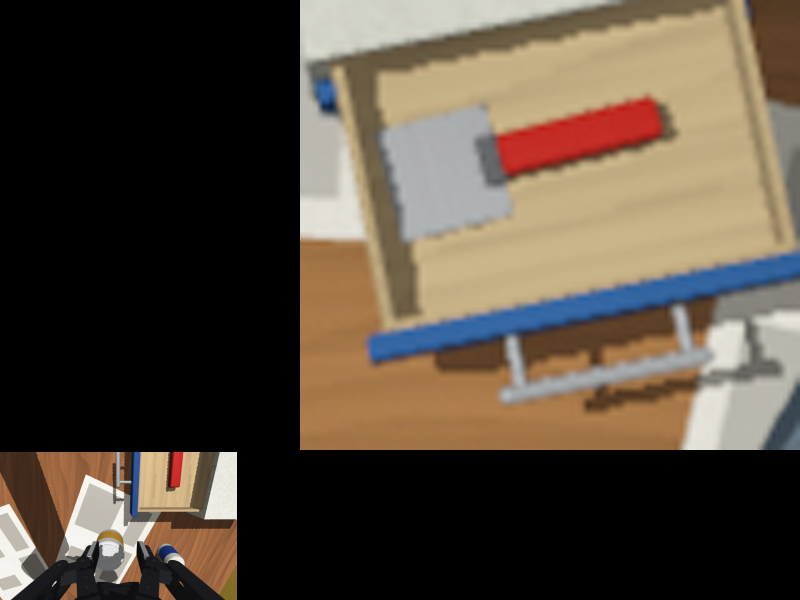

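The top crop shows the drawer out with the scraper in it: handle end at (660,118), blade edge middle at (393,187). Now compute the scraper's pose.

Run:
```python
from h import *
T=lambda X,Y,z:at_z("top",300+(X-300)/5,150+Y/5,z)
he=T(660,118,.09);hb=T(499,157,.100);bl=T(393,187,.081)
c=(he+bl)/2;d=(bl-he);d[2]=0;print('end',he,'blade',bl,'len',np.linalg.norm(d));d/=np.linalg.norm(d)
print('centre',c.round(4),'yaw',np.degrees(np.arctan2(d[1],d[0])),'hb along',(hb-c)@d,'off',np.cross(d,hb-c))
# fit with several points
M=[(.085,.035,.081),(.085,-.035,.081),(.015,-.035,.081),(.015,.035,.081),(-.085,.013,.089),(-.085,-.013,.089)]
pix=[(300+(X-300)/5,150+Y/5) for X,Y in [(403,240),(383,133),(487,104),(512,213),(663,135),(655,98)]]
x,r=fit("top",M,pix,[c[0],c[1],1.8]);print(x,np.degrees(x[2]),r.round(1).tolist());g=loc(x,(-.01,0,.089));print('grip',g)
s=manip.sense();Rm=R.from_quat(s["tool_rot"]).as_matrix()
print('tool delta',Rm.T@(g-[0,0,.019]-s["tcp_pos"])*1000)
cab=[.8095,-.014,.1832];cs=np.array([np.cos(.1832),np.sin(.1832)]);print('cab x of grip',cs@(g[:2]-cab[:2]))
hh=(T(505,397,.1045)+T(708,356,.1045))/2;print('handle',hh, cs@(hh[:2]-cab[:2]))
fr=T(585,305,.123);print('front top back edge',cs@(fr[:2]-cab[:2]))
```

```text
end [ 0.64407707 -0.10748929  0.09      ] blade [0.60562092 0.05522211 0.081     ] len 0.16719412362554065
centre [ 0.6248 -0.0261  0.0855] yaw 103.29759978180911 hb along 0.017923917965490862 off [0.01411123 0.00333513 0.00043897]
[ 0.62559583 -0.02515125  1.80046834] 103.15923676555117 [[0.0, 0.3], [-1.6, -0.4], [-0.2, -0.1], [0.5, 0.1], [0.6, 0.5], [0.0, -0.3]]
grip [ 0.62787241 -0.03488866  0.089     ]
tool delta [143.65635673 144.36591186 205.04739363]
cab x of grip -0.18239362543421866
handle [ 0.4867642  -0.07000171  0.1045    ] -0.32753728056307285
front top back edge -0.2844127263763812
```

Emit:
send_rows --motion '[{"gripper":46,"travel":[28.7,28.9,0],"rotation":[0,0,0]},{"gripper":46,"travel":[28.7,28.9,0],"rotation":[0,0,0]},{"gripper":46,"travel":[28.7,28.9,0],"rotation":[0,0,0]},{"gripper":46,"travel":[28.7,28.9,0],"rotation":[0,0,0]},{"gripper":46,"travel":[28.7,28.9,0],"rotation":[0,0,0]},{"gripper":46,"travel":[0,0,20],"rotation":[0,0,-2.9]},{"gripper":46,"travel":[0,0,30],"rotation":[0,0,0]},{"gripper":46,"travel":[0,0,30],"rotation":[0,0,0]},{"gripper":46,"travel":[0,0,20],"rotation":[0,0,0]},{"gripper":46,"travel":[0,0,0],"rotation":[0,0,0]},{"gripper":46,"travel":[0,0,0],"rotation":[0,0,0]}]'

```text
t: 9.25
tcp_pos: [0.6266, -0.0325, 0.1737]
tool_rot: [0.619, 0.785, -0.001, -0.002]
force: [0.1, 0.5, -0.0]
finger_gap: 0.542
```

Run:
```python
from h import *
s=st();Rm=R.from_quat(s["tool_rot"]).as_matrix();print(Rm.T@(np.array([.6279,-.0349,.079])-s["tcp_pos"])*1000, np.degrees(np.arctan2(Rm[1,0],Rm[0,0])))
save("wrist","w3.png")
```

```text
9.25 [ 0.6266 -0.0325  0.1737] [[-0.233, 0.972, -0.004], [0.972, 0.233, 0.001], [0.002, -0.004, -1.0]] [-0.23   0.599  1.478  0.     1.069 -0.465] [ 0.1  0.5 -0. ] 0.542369575095981
[-2.86798801  0.9870007  94.73368534] 103.48051389685169
```

View pics/w3.png

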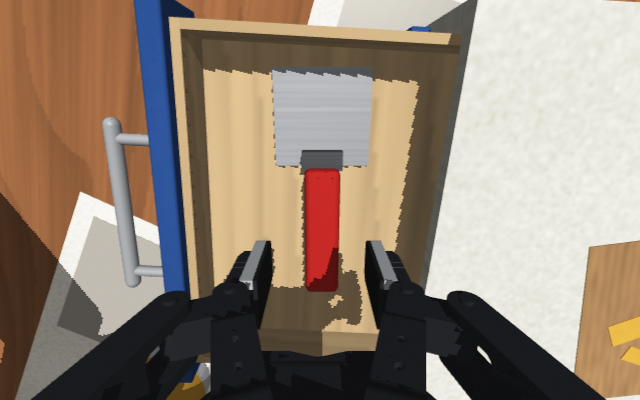

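The scraper is lined up with the tool, with the red handle at columns 305 to 338 centred between the fingers. Descend and grip.

Emit:
send_rows --motion '[{"gripper":46,"travel":[-2.5,1,20],"rotation":[0,0,0]},{"gripper":46,"travel":[0,0,20],"rotation":[0,0,0]},{"gripper":46,"travel":[0,0,20],"rotation":[0,0,0]},{"gripper":46,"travel":[0,0,15],"rotation":[0,0,0]},{"gripper":46,"travel":[0,0,10],"rotation":[0,0,0]},{"gripper":46,"travel":[0,0,8],"rotation":[0,0,0]},{"gripper":46,"travel":[0,0,0],"rotation":[0,0,0]},{"gripper":46,"travel":[0,0,0],"rotation":[0,0,0]}]'

```text
t: 9.97
tcp_pos: [0.6305, -0.0362, 0.0825]
tool_rot: [0.62, 0.785, 0.0, 0.001]
force: [-0.2, -0.3, -0.4]
finger_gap: 0.538
```

Emit:
send_rows --motion '[{"gripper":15,"travel":[0,0,0],"rotation":[0,0,0]},{"gripper":15,"travel":[0,0,0],"rotation":[0,0,0]},{"gripper":15,"travel":[0,0,0],"rotation":[0,0,0]},{"gripper":15,"travel":[0,0,0],"rotation":[0,0,0]},{"gripper":15,"travel":[0,0,0],"rotation":[0,0,0]},{"gripper":15,"travel":[0,0,0],"rotation":[0,0,0]}]' --newtons 70

```text
t: 10.47
tcp_pos: [0.631, -0.0363, 0.0831]
tool_rot: [0.62, 0.785, 0.001, 0.001]
force: [0.1, 0.0, 6.5]
finger_gap: 0.281
```

Gripped: the opening reads 24 mm on the 26 mm handle. Lift.

Emit:
send_rows --motion '[{"gripper":15,"travel":[0,0,-8],"rotation":[0,0,0]},{"gripper":15,"travel":[0,0,-12],"rotation":[0,0,0]},{"gripper":15,"travel":[0,0,-20],"rotation":[0,0,0]},{"gripper":15,"travel":[0,0,-20],"rotation":[0,0,0]},{"gripper":15,"travel":[0,0,-20],"rotation":[0,0,0]},{"gripper":15,"travel":[0,0,-20],"rotation":[0,0,0]},{"gripper":15,"travel":[0,0,-20],"rotation":[0,0,0]},{"gripper":15,"travel":[0,0,-10],"rotation":[0,0,0]},{"gripper":15,"travel":[0,0,0],"rotation":[0,0,0]},{"gripper":15,"travel":[0,0,0],"rotation":[0,0,0]}]'

```text
t: 11.3
tcp_pos: [0.6297, -0.0361, 0.2119]
tool_rot: [0.62, 0.785, 0.0, 0.0]
force: [-0.1, 0.1, -1.3]
finger_gap: 0.284
```

Run:
```python
from h import *
s=st();save("wrist","w4.png")
Rm=R.from_quat(s["tool_rot"]).as_matrix();print(np.degrees(np.arctan2(Rm[1,0],Rm[0,0])))
```

```text
11.3 [ 0.6297 -0.0361  0.2119] [[-0.232, 0.973, 0.001], [0.973, 0.232, -0.0], [-0.0, 0.001, -1.0]] [-0.234  0.556  1.438 -0.     1.147 -0.468] [-0.1  0.1 -1.3] 0.2838529192470882
103.41103411068653
```

View pics/w4.png

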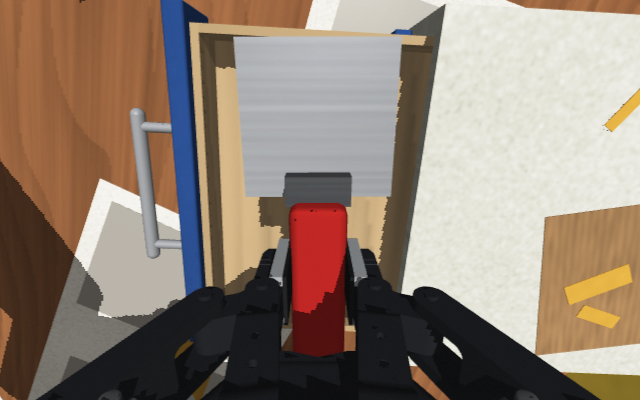

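The wrist view shows the scraper held level and square: blade corners (235,37), (401,37), (391,196), (246,196). I'll measure how it sits in the hand.

Run:
```python
from h import *
s=manip.sense();c=manip.calibration("wrist");T=np.array(c["cam_to_world"])
K=np.array([[c["fx"],0,c["cx"]],[0,c["fy"],c["cy"]],[0,0,1]])
# image up = blade dir(+x), image left = cab -x -> scraper +y
M=np.array([(85,35,3),(85,-35,3),(15,-35,3),(15,35,3)],float)/1000
ok,rv,tv=cv2.solvePnP(M,np.array([(235,37),(401,37),(391,196),(246,196)],float),K,None,flags=cv2.SOLVEPNP_ITERATIVE)
W=T[:3,:3]@cv2.Rodrigues(rv)[0];p=T[:3,:3]@tv.ravel()+T[:3,3]
Rm=R.from_quat(s["tool_rot"]).as_matrix()
print(p,W.round(3).tolist(),'in tool mm',Rm.T@(p-s["tcp_pos"])*1000,R.from_matrix(Rm.T@W).as_rotvec(degrees=True))
for z in(.205,.207,.209):
  for q in[(235,37),(401,37),(391,196),(246,196)]:print(z,Rm.T@(at_z("wrist",*q,z+.003)-s["tcp_pos"])*1000)
```

```text
[ 0.6260032  -0.02082723  0.20453007] [[-0.234, -0.972, -0.005], [0.972, -0.234, 0.026], [-0.026, 0.001, 1.0]] in tool mm [15.43402918  0.52527656  6.28125929] [179.94759808  -0.22280611   2.42739217]
0.205 [100.03872871 -34.11890947   2.93032242]
0.205 [100.09276836  34.62005741   2.82320538]
0.205 [30.84051694 35.362809    2.76885185]
0.205 [ 30.77532629 -34.25704815   2.87733356]
0.207 [ 99.73693839 -33.64677239   0.92935156]
0.207 [99.79023159 34.1427144   0.82371411]
0.207 [31.49455018 34.87520648  0.77011135]
0.207 [ 31.43026    -33.78300298   0.87709462]
0.209 [ 99.43514807 -33.17463531  -1.0716193 ]
0.209 [99.48769483 33.6653714  -1.17577717]
0.209 [32.14858343 34.38760397 -1.22862915]
0.209 [ 32.08519371 -33.30895781  -1.12314431]
```

Emit:
send_rows --motion '[{"gripper":15,"travel":[0,0,0],"rotation":[0,0,-7.1]},{"gripper":15,"travel":[0,0,0],"rotation":[0,0,-7.1]},{"gripper":15,"travel":[0,0,0],"rotation":[0,0,-7.1]},{"gripper":15,"travel":[0,0,0],"rotation":[0,0,-7.1]},{"gripper":15,"travel":[0,0,0],"rotation":[0,0,-7.1]},{"gripper":15,"travel":[0,0,0],"rotation":[0,0,-7.1]},{"gripper":15,"travel":[0,0,0],"rotation":[0,0,-7.1]},{"gripper":15,"travel":[0,0,0],"rotation":[0,0,-7.1]},{"gripper":15,"travel":[0,0,0],"rotation":[0,0,-7.1]},{"gripper":15,"travel":[0,0,0],"rotation":[0,0,-7.1]},{"gripper":15,"travel":[0,0,0],"rotation":[0,0,-7.1]},{"gripper":15,"travel":[0,0,0],"rotation":[0,0,-7.1]}]'

```text
t: 12.35
tcp_pos: [0.6286, -0.0359, 0.2093]
tool_rot: [-0.078, 0.997, 0.001, -0.002]
force: [-0.7, -0.1, -1.5]
finger_gap: 0.28
```

Emit:
send_rows --motion '[{"gripper":15,"travel":[0,0,0],"rotation":[0,0,-7.1]},{"gripper":15,"travel":[0,0,0],"rotation":[0,0,0]},{"gripper":15,"travel":[3.5,41,0],"rotation":[0,0,0]},{"gripper":15,"travel":[3.5,41,0],"rotation":[0,0,0]},{"gripper":15,"travel":[3.5,41,0],"rotation":[0,0,0]},{"gripper":15,"travel":[3.5,41,0],"rotation":[0,0,0]},{"gripper":15,"travel":[3.5,41,0],"rotation":[0,0,0]},{"gripper":15,"travel":[3.5,41,0],"rotation":[0,0,0]},{"gripper":15,"travel":[3.5,41,0],"rotation":[0,0,0]},{"gripper":15,"travel":[3.5,41,0],"rotation":[0,0,0]},{"gripper":15,"travel":[0,0,0],"rotation":[0,0,0]},{"gripper":15,"travel":[0,0,0],"rotation":[0,0,0]}]'

```text
t: 13.35
tcp_pos: [0.5122, 0.2741, 0.2104]
tool_rot: [-0.138, 0.99, -0.0, -0.001]
force: [0.3, -0.7, -2.6]
finger_gap: 0.286
```

Run:
```python
from h import *
s=st();Rm=R.from_quat(s["tool_rot"]).as_matrix();print(Rm.T@(np.array([.4828,.3522,.092])-s["tcp_pos"])*1000, np.degrees(np.arctan2(Rm[1,0],Rm[0,0])))
```

```text
13.35 [0.5122 0.2741 0.2104] [[-0.962, -0.273, -0.002], [-0.273, 0.962, -0.001], [0.002, -0.0, -1.0]] [ 0.299  0.494  1.566 -0.     1.084 -1.548] [ 0.3 -0.7 -2.6] 0.28613286228004375
[  6.64195752  83.20881484 118.43636084] -164.16995474623155
```

Emit:
send_rows --motion '[{"gripper":15,"travel":[3.3,40,0],"rotation":[0,0,0]},{"gripper":15,"travel":[3.3,40,0],"rotation":[0,0,0]},{"gripper":15,"travel":[0,3,10],"rotation":[0,0,0]},{"gripper":15,"travel":[0,0,20],"rotation":[0,0,0]},{"gripper":15,"travel":[0,0,20],"rotation":[0,0,0]},{"gripper":15,"travel":[0,0,20],"rotation":[0,0,0]},{"gripper":15,"travel":[0,0,20],"rotation":[0,0,0]},{"gripper":15,"travel":[0,0,10],"rotation":[0,0,0]},{"gripper":15,"travel":[0,0,0],"rotation":[0,0,0]},{"gripper":15,"travel":[0,0,0],"rotation":[0,0,0]}]'

```text
t: 14.18
tcp_pos: [0.4857, 0.3492, 0.111]
tool_rot: [-0.136, 0.991, -0.0, -0.001]
force: [0.2, 0.7, -0.5]
finger_gap: 0.285
```

Run:
```python
from h import *
s=st();Rm=R.from_quat(s["tool_rot"]).as_matrix();print(Rm.T@(np.array([.4828,.3522,.086])-s["tcp_pos"])*1000)
w=manip.snapshot("wrist")[:,:,::-1].copy();b=manip.snapshot("scene")[:,:,::-1]
rest=[.4678,.3484,.277]
for xs in(-.035,.035):
    cv2.polylines(w,[np.int32([proj("wrist",loc(rest,(xs+i*.005,j*.045,.08))) for i,j in((-1,-1),(1,-1),(1,1),(-1,1))])],True,(0,255,0),1)
D=np.zeros((600,640,3),np.uint8);D[:320,:512]=cv2.resize(w,(512,320),interpolation=3);D[320:,:400]=cv2.resize(b[120:190,300:400],(400,280),interpolation=2)
cv2.imwrite('pics/v5.png',D)
```

```text
14.1833 [0.4857 0.3492 0.111 ] [[-0.963, -0.269, -0.001], [-0.269, 0.963, -0.001], [0.001, -0.0, -1.0]] [ 0.437  0.649  1.602 -0.     0.892 -1.406] [ 0.2  0.7 -0.5] 0.28486922260051606
[ 1.93390672  3.68265924 25.00637626]
```

View pics/v5.png

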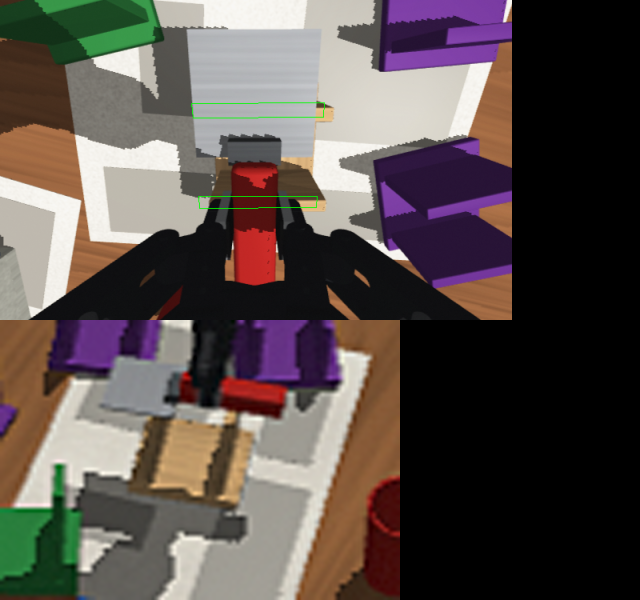

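The rails are 6 to 7 mm further to the tool's +y than modelled: the right ends are at columns 333 and 325, against 325 and 317 predicted. I'll shift by 8 mm (3.7 mm of that is the remaining offset) and lower.

Emit:
send_rows --motion '[{"gripper":15,"travel":[0,4,0],"rotation":[0,0,0]},{"gripper":15,"travel":[0,4,5],"rotation":[0,0,0]},{"gripper":15,"travel":[0,0,5],"rotation":[0,0,0]},{"gripper":15,"travel":[0,0,4],"rotation":[0,0,0]},{"gripper":15,"travel":[0,0,3],"rotation":[0,0,0]},{"gripper":15,"travel":[0,0,2],"rotation":[0,0,0]},{"gripper":15,"travel":[0,0,2],"rotation":[0,0,0]},{"gripper":15,"travel":[0,0,0],"rotation":[0,0,0]},{"gripper":15,"travel":[0,0,0],"rotation":[0,0,0]}]'

```text
t: 15.03
tcp_pos: [0.4831, 0.3577, 0.0904]
tool_rot: [-0.137, 0.991, -0.0, -0.0]
force: [-0.2, -1.0, -1.2]
finger_gap: 0.282
```

Emit:
send_rows --motion '[{"gripper":15,"travel":[0,0,1],"rotation":[0,0,0]},{"gripper":15,"travel":[0,0,1],"rotation":[0,0,0]},{"gripper":15,"travel":[0,0,0],"rotation":[0,0,0]},{"gripper":15,"travel":[0,0,0],"rotation":[0,0,0]}]'

```text
t: 15.37
tcp_pos: [0.4831, 0.3578, 0.0885]
tool_rot: [-0.137, 0.991, -0.0, -0.0]
force: [0.5, 0.8, -1.5]
finger_gap: 0.289
```

Emit:
send_rows --motion '[{"gripper":15,"travel":[0,0,1],"rotation":[0,0,0]},{"gripper":15,"travel":[0,0,1],"rotation":[0,0,0]},{"gripper":15,"travel":[0,0,0],"rotation":[0,0,0]},{"gripper":15,"travel":[0,0,0],"rotation":[0,0,0]}]'

```text
t: 15.7
tcp_pos: [0.4831, 0.3578, 0.0865]
tool_rot: [-0.137, 0.991, -0.0, -0.0]
force: [-0.8, 0.1, -1.4]
finger_gap: 0.286
```

Emit:
send_rows --motion '[{"gripper":15,"travel":[0,0,1],"rotation":[0,0,0]},{"gripper":15,"travel":[0,0,1],"rotation":[0,0,0]},{"gripper":15,"travel":[0,0,0],"rotation":[0,0,0]},{"gripper":15,"travel":[0,0,0],"rotation":[0,0,0]}]'

```text
t: 16.03
tcp_pos: [0.4832, 0.3579, 0.0856]
tool_rot: [-0.137, 0.991, 0.0, 0.0]
force: [0.1, -0.8, 5.6]
finger_gap: 0.286
```

Contact with the rails at TCP z = 0.0856. Release and rise.

Emit:
send_rows --motion '[{"gripper":30,"travel":[0,0,0],"rotation":[0,0,0]},{"gripper":40,"travel":[0,0,0],"rotation":[0,0,0]},{"gripper":46,"travel":[0,0,0],"rotation":[0,0,0]},{"gripper":46,"travel":[0,0,0],"rotation":[0,0,0]},{"gripper":46,"travel":[0,0,-5],"rotation":[0,0,0]},{"gripper":46,"travel":[0,0,-10],"rotation":[0,0,0]},{"gripper":46,"travel":[0,0,-20],"rotation":[0,0,0]},{"gripper":46,"travel":[0,0,-30],"rotation":[0,0,0]},{"gripper":46,"travel":[0,0,-30],"rotation":[0,0,0]},{"gripper":46,"travel":[0,0,-30],"rotation":[0,0,0]},{"gripper":46,"travel":[0,0,-10],"rotation":[0,0,0]},{"gripper":46,"travel":[0,0,0],"rotation":[0,0,0]}]'

```text
t: 17.03
tcp_pos: [0.4852, 0.3589, 0.2238]
tool_rot: [-0.137, 0.991, 0.001, 0.004]
force: [0.4, 0.5, 0.8]
finger_gap: 0.541
```

Emit:
send_rows --motion '[{"gripper":46,"travel":[-35,0,-5],"rotation":[0,0,0]},{"gripper":46,"travel":[-35,0,-5],"rotation":[0,0,0]},{"gripper":46,"travel":[-35,0,0],"rotation":[0,0,0]},{"gripper":46,"travel":[0,0,0],"rotation":[0,0,0]},{"gripper":46,"travel":[0,0,0],"rotation":[0,0,0]}]'

```text
t: 17.45
tcp_pos: [0.5847, 0.3857, 0.2268]
tool_rot: [-0.136, 0.991, -0.0, -0.002]
force: [-0.2, -0.3, -0.1]
finger_gap: 0.538
```

Run:
```python
from h import *
st();w=manip.snapshot("wrist")[:,:,::-1];b=manip.snapshot("scene")[:,:,::-1];a=manip.snapshot("top")[:,:,::-1]
D=np.zeros((600,800,3),np.uint8);D[:300,:480]=cv2.resize(w,(480,300),interpolation=3)
D[:300,480:780]=cv2.resize(b[125:185,320:380],(300,300),interpolation=2)
D[300:,:400]=cv2.resize(a[50:350,130:470][:240],(400,300),interpolation=3)
D[300:,400:]=cv2.resize(b[120:360,200:460],(400,300),interpolation=3)
cv2.imwrite('pics/v6.png',D)
```

```text
17.45 [0.5847 0.3857 0.2268] [[-0.963, -0.27, -0.003], [-0.27, 0.963, -0.001], [0.003, -0.001, -1.0]] [ 0.424  0.639  1.225  0.     1.28  -1.42 ] [-0.2 -0.3 -0.1] 0.538416340730569
```

View pics/v6.png

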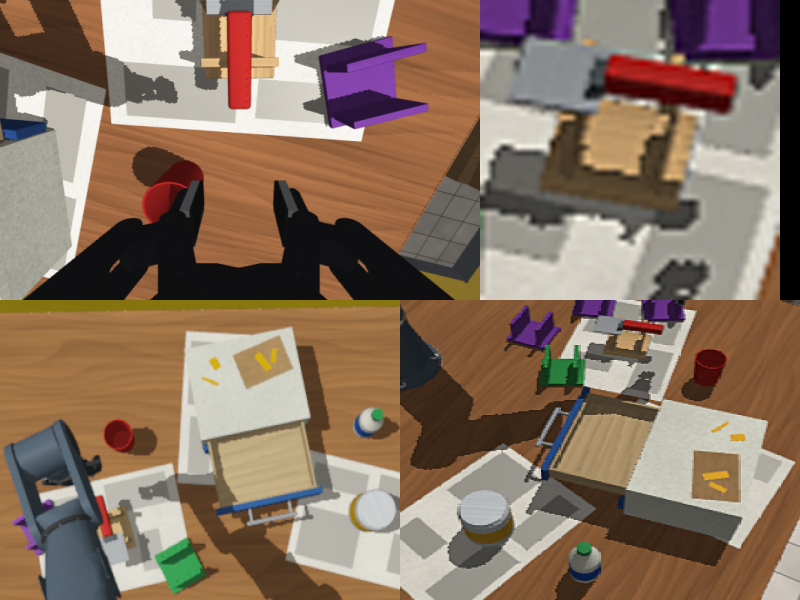

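Visually, the scraper bridges both rails: handle column 240 against rail span 202 to 278 in the wrist view. I'll check the numbers, including drawer shift since the pull and bystander movement.

Run:
```python
from h import *
a0=cv2.imread('pics/top.png');a1=cv2.imread('pics/top2.png');a=manip.snapshot("top")[:,:,::-1].copy()
def sh(p,q,x0,y0,x1,y1,m=8):
    r=cv2.matchTemplate(q[y0-m:y1+m,x0-m:x1+m],p[y0:y1,x0:x1],cv2.TM_CCOEFF_NORMED);_,v,_,l=cv2.minMaxLoc(r);return (l[0]-m,l[1]-m,round(v,3))
print('drawer front vs pulled',sh(a1,a,312,200,375,235))
print('tin',sh(a0,a,425,198,470,240),'cup',sh(a0,a,215,143,248,175),'glue',sh(a0,a,428,132,460,164))
k=4/3;e=[at_z("wrist",240*k,108*k,.09),at_z("wrist",203*k,70*k,.08),at_z("wrist",278*k,70*k,.08)]
s=manip.sense();Rm=R.from_quat(s["tool_rot"]).as_matrix()
print([ (Rm.T@(q-s["tcp_pos"])*1000).round(1).tolist() for q in e])
d=np.array([-.963,-.27]);print('scraper centre',e[0][:2]+.085*d,'rest centre by near rail',(e[1]+e[2])[:2]/2+.035*d)
```

```text
drawer front vs pulled (0, 0, 0.847)
tin (0, 0, 1.0) cup (0, 0, 0.999) glue (0, 0, 1.0)
[[33.7, 2.4, 138.6], [76.3, -40.7, 148.7], [76.4, 46.6, 148.7]]
scraper centre [0.46700034 0.35593296] rest centre by near rail [0.47388129 0.35834165]
```

```bash
python3 -c "
from station import manip
print(manip.sign_off(), manip.sense()['t'])"
```

```text
the job is handed in; nothing more can be done
the job is handed in; nothing more can be done
```

I pulled the upper drawer to its stop, lifted out the red-handled scraper and laid it across both rails of the light-wood rest, blade towards the robot. I handed the job in at about 17.5 s of robot time, and no verdict was reported.

Last checks, from the camera pictures:
- **Scraper position:** its middle is about 7 mm off along and about 1 mm off across from the rest's middle, in line with the rails. It appears to lie flat on both.
- **Drawers:** I felt the stop when pulling, after about 150 mm of travel. The upper drawer showed no shift (0 px) after the pull, though the picture match was weaker there (0.85). The lower drawer looked shut.
- **Bystanders:** the tin, cup and glue bottle showed no shift (0 px).
- **Gripper:** it is clear of everything, about 0.23 m above the table.

Two measurements disagreed:
- **Rest position:** my first fit from the top camera put the rest 6–7 mm away from where the wrist camera saw it. I used the wrist view for the placing.
- **Cabinet top:** it measured about 14 mm shallower than the 240 mm given. I worked from the handle as seen in the images and the felt stop.

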